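# Unsnap the battery cover and put the pack on charge

### The job

The bench recorder's battery is flat. Press the snap tab of its battery cover inward and, with the tab held in, swing that end of the cover up and draw the tongues at the other end out of their slot, without forcing the cover; lay it right way up in the middle of the steel tray. Then lift the battery pack out of the bay and set it down flat in the charger's cradle, leaving the other things on the bench where they are.

Things in the scene. Friction and masses are not known exactly. Their poses are not given: they have to be found in the camera images.
- recorder: bench recorder, fixed on a dark desk stand: grey case 208 mm wide, 166 long up its face, 52 thick, black corner bumpers. Its face leans back 26 degrees from level and looks up and towards the robot; display and keys on its left (+y) part, battery bay on its right. Origin on the worktop straight below point bay; x away from the robot, y left, z up, turned about z with the recorder
- bay (a point): middle of the battery bay's mouth, in the plane of the leaning face, 92 mm above the worktop; axes as the recorder's (not leaning). Mouth 108 mm along the face, 96 across, bay 42 deep. The face is 4 mm thick and overhangs the bay at both ends: the lower edge, 52 mm down the face from here, is the catch for the tab's barb; the upper edge, 56 mm up the face, holds down the cover's tongues
- cover: loose grey battery cover, 105 g: plate 118 x 106 x 5 mm lying on the face over the bay. Origin at point bay while shut, in the plane of the plate's underside. x up the leaning face (tab end to tongue end), y across, z square out of the face. Plate from x = -58 to 60, with a 44 mm wide notch in its lower end, back to x = -32, where the tab stands.
- tongue_edge (a point): middle of the upper edge of the plate's underside (cover x = 60, z = 0), about which the cover swings. Two tongues, at cover y = +-(29..47), hang 9 mm below the plate and reach 5 mm under the bay's upper edge with 2 mm of play. To free them swing the tab end up 15 to 22 degrees (the plate gets more level), then draw the cover 8 mm or more towards its tab end; then it lifts away
- grip_rib (a point): middle of the rib face that looks to the cover's +x (up the face): a fixed upright ridge on the cover, 7 mm thick (cover x = -5 to 2), 40 wide in y, from the plate's top at z = 5 to z = 26; this point is at x = 2, z = 16. The tab is pinched against it: one finger on this face, the other on the thumb pad; a gripper that closes evenly goes 20 mm down the face from the cover's origin
- tab_pad (a point): middle of the thumb pad's outer face, which looks to the cover's -x (down the face): 34 mm wide in y, 16 high (cover z = 8 to 23), flared outward 16 degrees; at rest at cover x = -55, z = 15, 57 mm from grip_rib. About 10 N pushes it fully in (43 mm from grip_rib, faces parallel).
- tab (a joint): angle of the springy snap tab about its root, 25 mm below the plate: 0 at rest, 0.34 rad fully pressed in (towards the rib). From 0.25 rad on the barb, which laps 4 mm under the catch, is clear. It springs back when let go. Its U-shaped spring hangs 28 mm below the plate (cover x = -56 to -30, y = -17 to 17), so on a flat floor the cover leans about 12 degrees, tab end up
- pack: loose dark battery pack, 180 to 290 g: block 80 (x) x 42 (y) x 36 mm (z), origin at the centre of its underside. In the bay it lies with its length up the face, leaning 26 degrees, its top 6 mm below the face, 27 mm free on both sides (y) for fingers; ribs 8 mm high round its foot with 2 mm of play. It is drawn out square to the face
- charger: black desk charger, fixed, 132 (x) x 84 (y) mm, rim 22 mm high; origin at the centre of its underside. It stands left of the recorder, nearer to it or farther off than the tray
- cradle (a point): middle of the charger's cradle floor, 12 mm above the worktop: a hollow 88 (x) x 51 (y) mm with a rim 10 mm high, in which the pack stands on its underside, its length along x, either way round
- tray: low open steel tray, fixed, 180 (x) x 166 (y) mm, walls 24 high and 4 thick with a narrow rim, floor 4 thick; origin at the centre of its underside. Tray and charger stand left of the recorder and may change places. Close behind them is a tall white analyser, fixed: front at world x = 0.647 m, y = 0.04 to 0.37 m, 329 mm high; do not carry things into it
- reagent_bottle: white reagent bottle with a blue cap, 62 mm across, 125 tall; a bystander, origin at the centre of its underside
- beaker: clear beaker, 67 mm across, 82 tall; a bystander, origin at the centre of its underside
- petri_dish: flat round dish, 86 mm across, 15 high; a bystander, origin at the centre of its underside
- pipette: hand pipette lying down, 266x54 mm, 27 high; a bystander, origin at the centre of its underside
- forceps: steel forceps lying down, 121 mm long, 8 high; a bystander, origin at the centre of its underside

How it is judged (in metres and radians):
On the way, in this order (a step that is already met when the one before it is completed fails the run):
1. the snap tab is pressed in while the cover is still in place (value of joint tab above 0.22 rad and distance between cover and bay below 0.012 m), for 0.1 s.
2. the tab end is swung up while the tongues are still in their slot (angle between cover's own z axis and vertical below 0.27 rad and distance of tongue_edge from where it was at the start of the episode below 0.012 m), for 0.1 s.
3. the cover is off the recorder (distance between cover and bay above 0.1 m), for 0.1 s.
At the end, for the whole second after the job is handed in: Cover right way up in the tray (origin within 50 mm of its middle along x and y, under 45 mm up, leaning under 20 deg); pack flat in the cradle (origin within 7 mm of its middle along x and y, under 4 mm above its floor, upright within 6 deg, lengthwise within 11 deg); both at rest (x of cover in the frame of tray between -0.05 and 0.05 m and y of cover in the frame of tray between -0.05 and 0.05 m and z of cover in the frame of tray below 0.045 m and angle between cover's own z axis and vertical below 0.35 rad and x of pack in the frame of cradle between -0.007 and 0.007 m and y of pack in the frame of cradle between -0.007 and 0.007 m and z of pack in the frame of cradle below 0.004 m and angle between pack's own z axis and vertical below 0.1 rad and angle between the x axis of pack and the x axis of cradle, either way round below 0.2 rad and linear speed of each of cover, pack below 0.02 m/s); the robot touches nothing.
It fails at once if the cover is forced: more than 100 N between the cover and the recorder (contact force between cover and recorder above 100 N).
It fails at once if a bystander is shifted by more than 30 mm (distance of any of reagent_bottle, beaker, petri_dish, pipette, forceps from where it was at the start of the episode above 0.03 m).
It also fails if it takes over 69 s, if anything falls off the work surface, if the arm or the gripper's body presses on something with over 40 N, if the wrist force passes 120 N, or if a joint passes its speed limit or range.

### The arm

A 6-joint arm with a two-finger parallel gripper is mounted at the origin on a cart in front of the work surface, level with it; the furniture and walls round the work are solid. World frame = base frame: x ahead of the robot, y to its left, z up, the work surface at z = 0. Lengths are in mm, angles in rad, forces in N, time in s.
With the tool pointing down it reaches from about 275 to 825 mm from the base axis. Payload 4.9 kg.
Tool frame: the origin (TCP) lies midway between the tips of the shut fingers; the grasp point (between the pads) lies 19 mm behind it; z points along the fingers, y is the line along which they close (so a half turn about z gives the same grasp; the last joint's range is limited). The gripper opens to 85 mm and grips with 20 to 120 N. Pads are 22 mm wide; open, the fingers measure 114 mm over their backs; the gripper's body (76 mm by 85 mm) begins 54 mm behind the grasp point. The pads swing forward as they close: fully open they stand 13 mm farther back than shut.
Start: joints at [-1.463, 0.326, -0.193, 1.052, 0, 1.437], TCP at [131.709, -534.014, 201.481] pointing down, gripper open.
Joint ranges: [-2.65, 2.65], [-0.97, 1.79], [-1.3, 1.35], [-1.93, 2.1], [-1.47, 1.37], [-3.14, 3.14]. Speed limits (rad/s): [2.57, 2.57, 3.14, 3.14, 3.14, 3.14].

### API

Orientations are given as a unit quaternion [w, x, y, z].
In Python, from plant import * gives the robot as it stands.
- The arm moves only by the shell command python3 -m handwheel 'ROWS' [FORCE]. ROWS is JSON, a list of rows, each a list of 7 numbers: the turn, a rotation vector about the tool's x, y, z in units of 5 degrees (1.0 is 5 degrees), then the shift along the tool's x, y, z in units of 25 mm (1.0 is 25 mm), then the finger opening in mm, from 0 to 85.4. A call has 1 to 12 rows; each row shifts and turns the commanded pose from where the row before left it, along the tool's axes as they then stand; what a row does not reach is not made up. A row lasts 1/10 s, in which the tool goes at most 50 mm and 8.59 degrees, less where a joint would pass 70% of its speed; a pose out of reach is approached as far as the arm can. A call is refused whole if a number of a shift passes 1 or a number of a turn 1, either way. A call with a gripper value outside its range is refused whole. The fingers move at their own pace and stop on an object; FORCE is the grip in N (left out, the last holds). Time passes only in rows, so rows that do not move let the fingers close. It gives the time, the measured TCP pose, the force, the opening and the grip force at its end, in the units of the state.
- get_obs(): the state, without advancing time (a new reading comes with each control period).
- capture(name): name is "scene" or "side" or "wrist"; returns (picture, depth): 420x560x3 uint8, blue, green, red; 420x560 float32, mm along the optical axis (not along the pixel's ray), 0 where there is no reading.
- get_calibration(name): a dict with "fx", "fy", "cx", "cy" (pixels), "R" (3x3) and "t" (3): a world point X has camera coordinates R X + t. Camera axes: x right, y down, z forward; pixel columns grow to the right and rows downward; lengths in mm; the calibration is good to about 2 mm. A picture is of the moment at which its call begins: read the wrist's pose just before it. get_calibration takes no time and is no camera call; for the wrist camera it gives the pose at the moment of the call.
- hand_in(): hands the job in; it is judged then, once.
The state is a dict: "t": time; "qpos": joint angles; "dq": joint speeds; "effort": joint torques, N m; "ee_pos": TCP position; "ee_rot": TCP orientation; "contact_force": force on the tool from outside, world axes, zero at the start; "moment": the same for the moment, N m; "finger_gap": finger opening in mm; "grasp_force": force on a finger pad.
Only numpy, scipy, OpenCV 4.12 (cv2) and the standard library are available. Lean on these libraries where they do the work, as an engineer would, in place of code of your own. Each camera call takes 0.05 s, during which the arm holds its last target. There are 200 camera calls.

## Working session

There is one attempt and no reset: what is moved stays moved. The work goes in short steps, Python scripts to look and compute and a shell command to move; the robot and the scene stay as the last step left them, time stands still between calls to the robot, and variables do not carry over. Pictures are saved under pics/ and viewed, at most 10 in all, crops included, and the job is handed in when it is done.

```bash
ls; mkdir -p pics; python3 - <<'E'
from plant import *
import cv2,numpy as np
for n in("scene","side"):
    p,d=capture(n);cv2.imwrite(f"pics/{n}0.png",p);np.save(f"pics/{n}0.npy",d)
    c=get_calibration(n);print(n,c)
    np.savez(f"pics/{n}0.npz",**c)
o=get_obs();print(o)
E
```

```text
pics
scene {'fx': 487.0826500124073, 'fy': 487.0826500124073, 'cx': 270.02352800376104, 'cy': 210.85186966562475, 'R': array([[ 0.69551238, -0.71842964,  0.01101716],
       [-0.33253381, -0.33544289, -0.88141893],
       [ 0.63693312,  0.6093742 , -0.47220683]]), 't': array([-337.49068189,  268.12764446, 1524.24766906])}
side {'fx': 448.0552551663424, 'fy': 448.0552551663424, 'cx': 295.4629790093934, 'cy': 215.05729266829513, 'R': array([[-0.82423801, -0.5662069 ,  0.0064382 ],
       [-0.24882384,  0.35195726, -0.9023374 ],
       [ 0.50864369, -0.74534276, -0.43098232]]), 't': array([ 427.47687365,  203.49949005, 1163.0429837 ])}
{'t': 0.1, 'qpos': array([-1.46319230e+00,  3.26884209e-01, -1.93491629e-01,  1.05202254e+00,
        2.67870211e-05,  1.43660176e+00]), 'dq': array([-1.00776735e-05, -1.27098119e-03,  3.43017327e-04, -1.04469122e-03,
        1.33882975e-03,  8.55668623e-04]), 'effort': array([ 2.24164789e-03, -4.44236648e+01,  2.63040304e+01,  7.86945195e-03,
       -1.40179213e-04,  4.18189131e-06]), 'ee_pos': array([ 131.65683293, -533.41066873,  200.76938642]), 'ee_rot': array([-8.00777516e-04,  9.92700260e-01,  1.20604939e-01,  2.40418737e-05]), 'contact_force': array([0.92162564, 1.2125055 , 0.08073036]), 'moment': array([1.87205252e-05, 4.22665373e-02, 1.46539143e-02]), 'grasp_force': 0.0, 'finger_gap': 85.63770304379885}
```

View pics/scene0.png

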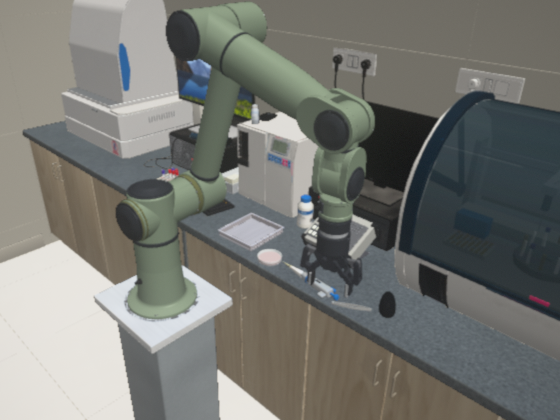

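View pics/side0.png

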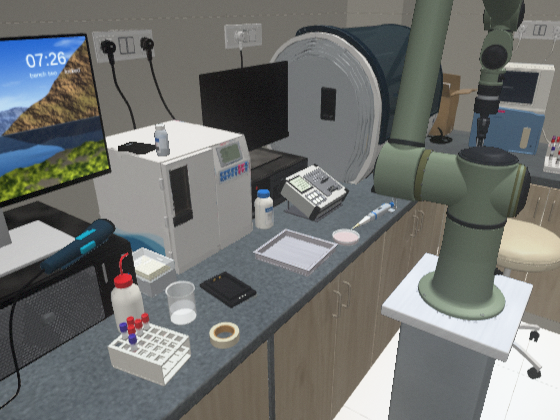

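The scene view shows the tray at about (250,231), the charger at (215,207), and the recorder partly hidden at (340,235). The side view shows the tray at (295,250), the charger at (228,289), the recorder at (315,190), the bottle at (264,210), the petri dish at (345,236) and the pipette at (375,215).

```bash
cat >h.py <<'E'
from plant import *
import cv2,numpy as np
from scipy.spatial.transform import Rotation as Ro
def cloud(d,c):
    v,u=np.mgrid[:420,:560]
    p=np.stack([(u-c["cx"])/c["fx"]*d,(v-c["cy"])/c["fy"]*d,d],-1)
    return (p-c["t"])@c["R"]
def snap(n,k):
    c=get_calibration(n);p,d=capture(n);cv2.imwrite(f"pics/{k}.png",p);P=cloud(d,c);P[d==0]=np.nan
    np.save(f"pics/{k}.npy",P);return p,P,c
def R(): 
    q=get_obs()["ee_rot"];return Ro.from_quat([q[1],q[2],q[3],q[0]])
E
python3 - <<'E'
from h import *
d=np.load("pics/side0.npy");c=dict(np.load("pics/side0.npz"));P=cloud(d,c)
for n,u,v in [("trayL",254,250),("trayF",293,270),("trayR",338,244),("trayB",297,231),("chL",200,287),("chF",226,305),("chR",256,289),("chB",230,272),("rec",315,190),("recscr",300,180),("recbay",322,197),("bottle",264,192),("petri",345,236),("pip",375,215)]:
    print(n,P[v,u].round(0))
E
```

```text
trayL [579. 134.   1.]
trayF [417. 160.   3.]
trayR [388. -42.   3.]
trayB [548. -51.  -4.]
chL [570. 368.   2.]
chF [461. 387.   3.]
chR [447. 288.  -0.]
chB [556. 267.   1.]
rec [ 572. -197.   88.]
recscr [ 631. -190.  114.]
recbay [ 541. -193.   70.]
bottle [655. -17. 121.]
petri [388. -88.  10.]
pip [ 368. -263.   22.]
```

```bash
python3 -m handwheel '[[0,0,0,0,0,-1,85],[0,0,-1,0.2,-0.5,-1,85],[0,0,-1,0.8,-0.8,-1,85],[0,0,-1,0.8,-0.8,-1,85],[0,0,-1,0.8,-0.8,-1,85],[0,0,-1,0.8,-0.8,-1,85],[0,0,-1,0.8,-0.8,-1,85],[0,0,-1,0.8,-0.8,0,85],[0,0,-1,0.8,-0.8,0,85],[0,0,-1,0.8,-0.8,0,85],[0,0,0,0,0,0,85]]'
python3 - <<'E'
from h import *
c=get_calibration("wrist");r=R();o=get_obs()
print(o["ee_pos"],r.as_matrix().round(3),o["qpos"])
cp=-c["R"].T@c["t"];print(cp,(r.inv().apply(cp-o["ee_pos"])).round(1),r.inv().apply(c["R"]).round(2))
E
```

```text
t: 1.2
ee_pos: [166.6, -298.5, 376.8]
ee_rot: [-0.0, 0.87, 0.492, 0.0]
contact_force: [0.4, -0.7, -0.3]
finger_gap: 84.8
grasp_force: 0.0
[ 166.55774036 -298.54329755  376.82086377] [[ 0.515  0.857  0.   ]
 [ 0.857 -0.515  0.   ]
 [ 0.    -0.    -1.   ]] [-1.27902907e+00 -1.36584758e-01 -2.70010599e-01  1.43761622e+00
  1.31846181e-04  8.33322763e-01]
[ 200.8055066  -241.48726559  549.26723382] [ 6.660e+01 -1.000e-01 -1.724e+02] [[ 0.    1.   -0.  ]
 [-0.96  0.   -0.26]
 [-0.26  0.    0.96]]
```

```bash
python3 -m handwheel '[[0,0,-1,0,0.8,0,85],[0,0,-1,0,0.8,0,85],[0,0,-1,0,0.8,0,85],[0,0,-1,0,0.8,0,85],[0,0,-1,0,0.8,0,85],[0,0,-1,0.2,1,0,85],[0,0,0,0.7,1,0,85],[0,0,0,0.7,1,0,85],[0,0,0,0.7,1,0,85],[0,0,0,0.7,1,0,85],[0,0,0,0.7,1,0,85],[0,0,0,0.7,1,0,85]]'
python3 -m handwheel '[[0,0,0,0,1,0,85],[0,0,0,0,1,0,85],[0,0,0,0,0,0,85],[0,0,0,0,0,0,85]]'
python3 - <<'E'
from h import *
snap("wrist","w1");o=get_obs();print(o["qpos"],R().as_matrix().round(3))
E
```

```text
t: 2.4
ee_pos: [438.3, -232.6, 375.9]
ee_rot: [-0.0, 0.715, 0.7, -0.0]
contact_force: [-0.2, 0.6, -0.2]
finger_gap: 84.8
grasp_force: 0.0
t: 2.8
ee_pos: [487.0, -234.1, 375.4]
ee_rot: [-0.001, 0.714, 0.7, -0.0]
contact_force: [0.5, -0.2, -0.2]
finger_gap: 84.7
grasp_force: 0.0
[-5.85045337e-01  2.60271644e-01  1.55455704e-01  1.46737016e+00
 -2.50740588e-04  1.00628962e+00] [[ 0.021  1.    -0.001]
 [ 1.    -0.021  0.001]
 [ 0.001 -0.001 -1.   ]]
```

View pics/w1.png

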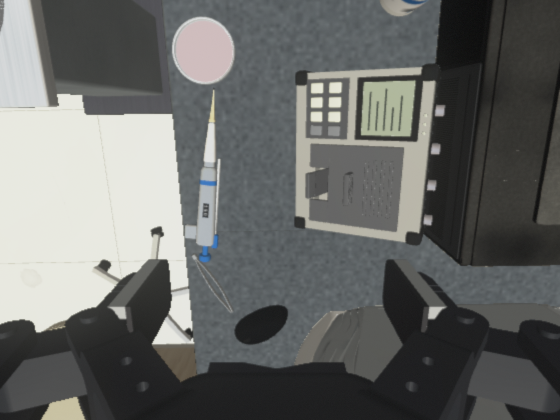

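The wrist view shows the recorder: case corners at about (301,77), (430,72), (300,223), (414,238). The cover plate's corners are at (311,144), (404,148), (309,222), (400,230), the rib is at (347,189) and the tab at (316,183).

```bash
cat >f.py <<'E'
from h import *
P=np.load("pics/w1.npy");p=cv2.imread("pics/w1.png");g=p.astype(int).sum(2)/3
# plane of cover top / face
def plane(Q):
    Q=Q[~np.isnan(Q[:,0])];m=Q.mean(0)
    for _ in range(4):
        n=np.linalg.svd(Q-Q.mean(0))[2][2];m=Q.mean(0);n*=np.sign(n[2]);e=(Q-m)@n;Q=Q[abs(e)<max(2*e.std(),.5)]
    return m,n,e.std()
case=plane(np.concatenate([P[160:225,408:416].reshape(-1,3),P[85:140,299:303].reshape(-1,3),P[85:140,349:355].reshape(-1,3)]))
cov=plane(P[155:222,364:395].reshape(-1,3))
print("case",case,"cov",cov,"lean",np.degrees(np.arccos(case[1][2])),np.degrees(np.arccos(cov[1][2])),"yaw",np.degrees(np.arctan2(-cov[1][1],-cov[1][0])))
E
python3 - <<'E'
from f import *
m,n,_=case
print("height of cover over case",(cov[0]-m)@n)
# dark plate mask within recorder: darkness
H=(P-m)@n
mask=((g<115)&(abs(H-5)<4)).astype(np.uint8);mask[:, :305]*=1
mask[:140]=0;mask[235:]=0;mask[:,:303]=0;mask[:,:]=mask
mask[:,410:]=0
k=cv2.morphologyEx(mask,cv2.MORPH_CLOSE,np.ones((5,5)));k=cv2.morphologyEx(k,cv2.MORPH_OPEN,np.ones((7,7)))
Q=P[k>0];print(len(Q))
ex=np.array([n[2],0,-n[0]]);ex=ex-n*(ex@n)
# face yaw by min area rect in plane coordinates
ex/=np.linalg.norm(ex);ey=np.cross(n,ex)
ab=np.stack([(Q-m)@ex,(Q-m)@ey],1).astype(np.float32)
r=cv2.minAreaRect(ab);print(r)
c=m+ex*r[0][0]+ey*r[0][1];print("plate centre",c)
v=cv2.cvtColor(k*255,cv2.COLOR_GRAY2BGR);cv2.imwrite("pics/m.png",cv2.resize(np.hstack([p[60:250,280:460],v[60:250,280:460]]),None,fx=2,fy=2))
# rib: top points H~26, pad
for lo,hi in((18,24),(24,30)):
    s=(H>lo)&(H<hi);s[:150]=0;s[225:]=0;s[:,:295]=0;s[:,400:]=0
    vv,uu=np.nonzero(s);print(lo,len(vv),np.percentile(uu,[2,50,98]) if len(vv) else 0,np.percentile(vv,[2,50,98]) if len(vv) else 0)
E
```

```text
case (array([ 601.22209867, -221.60035802,  100.30596187]), array([-0.43940079,  0.00415734,  0.8982815 ]), np.float64(0.637645347625927)) cov (array([ 613.30893363, -267.05459752,  112.27176586]), array([-0.4356626 ,  0.00504477,  0.90009591]), np.float64(0.7167125100826576)) lean 26.066910135626905 25.8293225907903 yaw -0.6634281466082096
height of cover over case 5.248726705343804
6378
((-17.780689239501953, -47.338680267333984), (102.7163314819336, 118.97904205322266), 85.21891021728516)
plate centre [ 585.16342022 -268.9386292    92.66983145]
18 166 [305.  309.5 350. ] [173. 186. 202.]
24 217 [306. 345. 349.] [174. 188. 204.]
```

View pics/m.png

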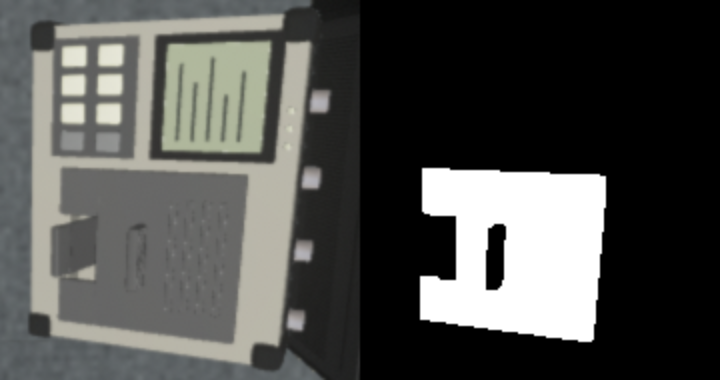

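```bash
cat >>f.py <<'E'
m,n,_=case
c=get_calibration("wrist") # only valid while arm has not moved since w1
E
python3 - <<'E'
from f import *
np.savez("pics/w1cal.npz",**c)
C=-c["R"].T@c["t"]
mm,nn=m+5*n,n
def hit(u,v):
    d=c["R"].T@np.array([(u-c["cx"])/c["fx"],(v-c["cy"])/c["fy"],1]);return C+d*((mm-C)@nn)/(d@nn)
mask=(g<115).astype(np.uint8)
mask[:140]=0;mask[236:]=0;mask[:,:303]=0;mask[:,410:]=0
k=cv2.morphologyEx(mask,cv2.MORPH_CLOSE,np.ones((5,5)));k=cv2.morphologyEx(k,cv2.MORPH_OPEN,np.ones((7,7)))
ex=np.array([n[2],0,-n[0]]);ex-=n*(ex@n);ex/=np.linalg.norm(ex);ey=np.cross(n,ex)
def pl(u,v):
    q=hit(u,v)-m;return q@ex,q@ey
T=[];B=[];Rr=[];L=[]
for u in range(318,398,4):
    vs=np.nonzero(k[:,u])[0];T.append(pl(u,vs.min()-.5));B.append(pl(u,vs.max()+.5))
for v in range(153,222,4):
    us=np.nonzero(k[v])[0];Rr.append(pl(us.max()+.5,v))
    if v<166 or v>210:L.append(pl(us.min()-.5,v))
T,B,Rr,L=map(np.array,(T,B,Rr,L))
ang=lambda A:np.degrees(np.polyfit(A[:,0],A[:,1],1))[0]
ang2=lambda A:np.degrees(np.polyfit(A[:,1],A[:,0],1))[0]
print("angles T,B",ang(T),ang(B),"R,L",-ang2(Rr),-ang2(L))
print("width",T[:,1].mean()-B[:,1].mean(),"len",Rr[:,0].mean()-L[:,0].mean())
a=(Rr[:,0].mean()+L[:,0].mean())/2;b=(T[:,1].mean()+B[:,1].mean())/2
print("centre",m+a*ex+b*ey)
print(np.percentile(B[:,1]-np.polyval(np.polyfit(B[:,0],B[:,1],1),B[:,0]),[0,100]))
E
```

```text
case (array([ 601.22209867, -221.60035802,  100.30596187]), array([-0.43940079,  0.00415734,  0.8982815 ]), np.float64(0.637645347625927)) cov (array([ 613.30893363, -267.05459752,  112.27176586]), array([-0.4356626 ,  0.00504477,  0.90009591]), np.float64(0.7167125100826576)) lean 26.066910135626905 25.8293225907903 yaw -0.6634281466082096
angles T,B -0.5918710168856544 -0.6395653861710222 R,L -0.38542376166113895 4.288670137759399
width 104.92648413274681 len 113.87585854511865
centre [ 586.61909602 -267.96574695   93.37738304]
[-0.63908909  0.66070576]
```

```bash
cat >>h.py <<'E'
bay=np.array([583.9,-268.,92.1]);yaw=-0.6
Rc=Ro.from_euler("zy",[yaw,-26],degrees=True)   # cover axes in world
def cov2w(p):return bay+Rc.apply(p)
def todo(target,axes=None):
    o=get_obs();r=R();d=r.inv().apply(np.array(target)-o["ee_pos"]);print("tcp",o["ee_pos"].round(1),"t",o["t"],"shift units",(d/25).round(3))
    if axes is not None:
        print("turn units",np.degrees((r.inv()*axes).as_rotvec()/5).round(3))
    return d
Tg=Rc*Ro.from_matrix(np.array([[0,1,0],[1,0,0],[0,0,-1]]).T)  # tool x=cov y, y=cov x, z=-cov z
E
python3 -m handwheel '[[-0.9,0,0,0,0,0,85],[-0.9,0,0,0,0,0,85],[-0.9,0,0,0,0,0,85],[-0.9,0,0,0,0,0,85],[-0.9,0,0,0,0,0,85],[-0.7,0,-0.12,0,0,0,85],[0,0,0,0,0,0,85]]'
python3 -c "
from h import *
todo(cov2w([-20,0,84]),Tg);print(get_obs()['qpos'])"
```

```text
t: 3.55
ee_pos: [484.4, -233.8, 376.1]
ee_rot: [0.162, 0.693, 0.685, 0.156]
contact_force: [-0.9, -0.3, -0.1]
finger_gap: 85.0
grasp_force: 0.0
tcp [ 484.4 -233.8  376.1] t 3.55 shift units [-1.295 -2.188  8.609]
turn units [-0.002  0.115  0.001]
[-0.7787391  -0.07810088 -0.32159644  0.98634564  0.30529382  0.85769787]
```

```bash
python3 -m handwheel '[[0,0.115,0,-0.2,-0.3,1,85],[0,0,0,-0.2,-0.3,1,85],[0,0,0,-0.2,-0.3,1,85],[0,0,0,-0.2,-0.3,1,85],[0,0,0,-0.2,-0.3,1,85],[0,0,0,-0.2,-0.3,1,85],[0,0,0,-0.1,-0.3,1,85],[0,0,0,0,-0.1,1,85],[0,0,0,0,0,0.6,85],[0,0,0,0,0,0,85],[0,0,0,0,0,0,85]]'
python3 - <<'E'
from h import *
todo(cov2w([-20,0,4]),Tg);p,P,c=snap("wrist","w2")
np.savez("pics/w2cal.npz",**c)
def px(q):
    x=c["R"]@q+c["t"];return (c["fx"]*x[0]/x[2]+c["cx"],c["fy"]*x[1]/x[2]+c["cy"])
pts=[[60,53,5],[60,-53,5],[-58,53,5],[-58,-53,5],[2,20,26],[2,-20,26],[-5,20,26],[-55,17,15],[-55,-17,15],[-20,0,4]]
for q in pts:
    u,v=px(cov2w(q));cv2.circle(p,(int(u),int(v)),2,(0,0,255),-1)
cv2.imwrite("pics/w2o.png",p)
E
```

```text
t: 4.65
ee_pos: [531.6, -266.1, 159.2]
ee_rot: [0.158, 0.692, 0.687, 0.16]
contact_force: [-0.1, 0.4, 0.3]
finger_gap: 84.9
grasp_force: 0.0
tcp [ 531.6 -266.1  159.2] t 4.65 shift units [-0.072 -0.093  3.168]
turn units [-0.011 -0.021  0.031]
```

View pics/w2o.png

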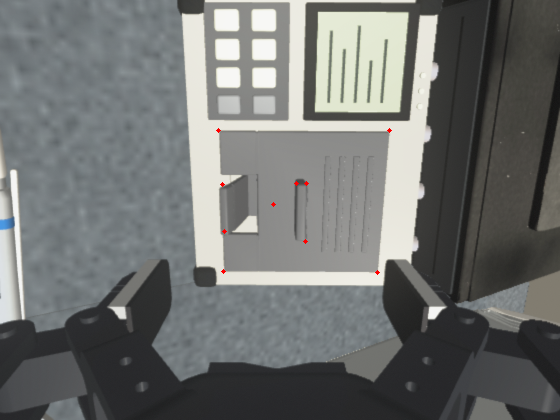

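The predicted points (red) lie on the cover corners, rib and pad to about 1 px, so the pose is good. Now I descend.

```bash
python3 -m handwheel '[[0,0,0,-0.07,-0.09,0.6,85],[0,0,0,0,0,0.6,85],[0,0,0,0,0,0.6,85],[0,0,0,0,0,0.5,85],[0,0,0,0,0,0.4,85],[0,0,0,0,0,0.3,85],[0,0,0,0,0,0.1,85],[0,0,0,0,0,0,85],[0,0,0,0,0,0,85]]' 25
python3 -c "
from h import *
todo(cov2w([-20,0,4]),Tg)"
```

```text
t: 5.6
ee_pos: [563.6, -267.7, 88.7]
ee_rot: [0.158, 0.691, 0.687, 0.16]
contact_force: [0.5, -0.3, -0.1]
finger_gap: 84.9
grasp_force: 0.0
tcp [ 563.6 -267.7   88.7] t 5.6 shift units [-0.004 -0.009  0.075]
turn units [ 0.003 -0.015  0.035]
```

```bash
python3 -m handwheel '[[0,0,0,0,0,0,64],[0,0,0,0,0,0,60],[0,0,0,0,0,0,58],[0,0,0,0,0,0,58]]' 25
python3 -m handwheel '[[0,0,0,0,0,0,52],[0,0,0,0,0,0,48],[0,0,0,0,0,0,45],[0,0,0,0,0,0,45]]' 25
python3 -m handwheel '[[0,0,0,0,0,0,43],[0,0,0,0,0,0,41],[0,0,0,0,0,0,40],[0,0,0,0,0,0,40],[0,0,0,0,0,0,40]]' 25
python3 -c "
from h import *
todo(cov2w([-20,0,4]),Tg)
snap('wrist','w3')"
```

```text
t: 6.0
ee_pos: [563.5, -267.6, 88.6]
ee_rot: [0.158, 0.691, 0.686, 0.16]
contact_force: [-0.8, 0.5, 0.8]
finger_gap: 58.0
grasp_force: 0.0
t: 6.4
ee_pos: [563.5, -267.5, 88.4]
ee_rot: [0.158, 0.691, 0.687, 0.16]
contact_force: [-0.3, -0.5, -0.6]
finger_gap: 45.4
grasp_force: 0.0
t: 6.9
ee_pos: [563.5, -267.6, 88.4]
ee_rot: [0.158, 0.691, 0.687, 0.16]
contact_force: [0.2, 0.0, 0.2]
finger_gap: 40.0
grasp_force: 0.0
tcp [ 563.5 -267.6   88.4] t 6.9 shift units [-0.009  0.     0.064]
turn units [ 0.    -0.018  0.034]
```

View pics/w3.png

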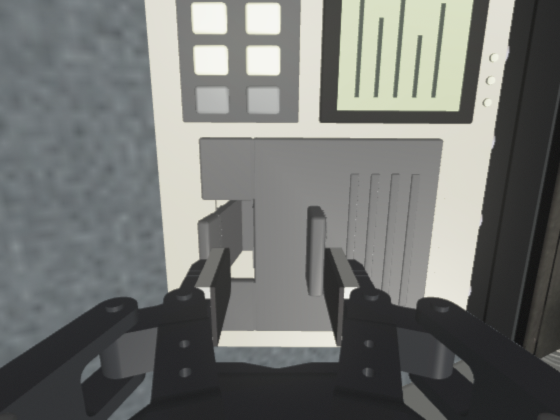

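```bash
python3 - <<'E'
from h import *
P=np.load("pics/w3.npy");Q=Rc.inv().apply((P-bay).reshape(-1,3)).reshape(P.shape)
c=get_calibration("wrist")
for q in ([2,20,26],[2,-20,26],[60,53,5],[60,-53,5],[-20,0,4]):
    x=c["R"]@cov2w(q)+c["t"];print(q,(c["fx"]*x[0]/x[2]+c["cx"]).round(),(c["fy"]*x[1]/x[2]+c["cy"]).round())
for u,v in [(316,215),(316,250),(316,285),(215,225),(205,240),(340,260),(333,255),(348,275),(352,292),(225,260),(215,290),(205,270),(240,300),(330,310),(222,300),(338,300),(300,140),(300,300)]:
    print(u,v,Q[v,u].round(1))
E
```

```text
[2, 20, 26] 326.0 216.0
[2, -20, 26] 323.0 297.0
[60, 53, 5] 445.0 138.0
[60, -53, 5] 420.0 332.0
[-20, 0, 4] 277.0 241.0
316 215 [-2.3 19.8 23.2]
316 250 [-2.1  3.9 25.9]
316 285 [ -1.4 -14.1  25.1]
215 225 [-49.2  12.9  17.5]
205 240 [-52.9   7.9  24.2]
340 260 [ 3.7 11.5 54. ]
333 255 [ 2.  11.  48.2]
348 275 [ 4.6 10.9 65.3]
352 292 [ 3.1 12.  79.1]
225 260 [-40.1   9.4  49.7]
215 290 [-40.1   9.4  73.4]
205 270 [-45.3  11.4  62.8]
240 300 [-39.7 -34.1   4.6]
330 310 [ 0.1 -6.7 58.9]
222 300 [-40.   -1.6  60.8]
338 300 [-0.1  6.3 74. ]
300 140 [-9.  51.7  4.2]
300 300 [ -7.2 -33.9   4.7]
```

```bash
python3 - <<'E'
from h import *
c=get_calibration("wrist");r=R();o=get_obs()
cp=-c["R"].T@c["t"];print(cp,o["ee_pos"],(r.inv().apply(cp-o["ee_pos"])).round(1),r.inv().apply(c["R"]).round(3))
P=np.load("pics/w3.npy")
Q=r.inv().apply((P-o["ee_pos"]).reshape(-1,3)).reshape(P.shape)
for u,v in [(333,255),(348,275),(225,260),(316,250)]: print(u,v,Q[v,u].round(1),(c["R"]@P[v,u]+c["t"]).round(1))
E
```

```text
[ 488.17444431 -201.19441235  243.68084511] [ 563.48451914 -267.5769836    88.38766467] [ 6.670e+01 -1.000e-01 -1.725e+02] [[ 0.002  1.     0.   ]
 [-0.965  0.002 -0.263]
 [-0.263  0.     0.965]]
333 255 [ 10.8  22.  -42.6] [ 22.   19.7 140. ]
348 275 [ 10.7  24.6 -59.7] [ 24.6  24.3 123.5]
225 260 [  9.3 -20.1 -44.1] [-20.1  21.5 138.9]
316 250 [  3.7  17.9 -20.3] [ 18.   20.7 163.4]
```

```bash
python3 - <<'E'
from h import *
for k in("w2","w3"):
    P=np.load(f"pics/{k}.npy")
    c=dict(np.load("pics/w2cal.npz")) if k=="w2" else get_calibration("wrist")
    X=P@c["R"].T+c["t"]
    # tool coords from cam: 
    A=np.array([[0,1,0],[-.965,0,-.263],[-.263,0,.965]]);T=X@A+np.array([66.7,0,-172.5])
    # A rows = cam axes in tool
    D=X[...,2];s=(D<165 if k=="w2" else (T[...,2]<-28))&(D>0)&(abs(T[...,0])<13)
    for sg in(1,-1):
        q=T[s&(sg*T[...,1]>0)];i=np.argsort(q[:,2])[-400:];print(k,sg,len(q),q[i][[0,100,200,300,-1]].round(1).tolist())
    print(c["fx"],c["cx"],c["cy"])
    cols=range(322,352,3)
    if k=="w3":
        for v in range(244,262,3): print(v,[ (T[v,u]).round(0).tolist() for u in range(325,350,6)])
E
```

```text
w2 1 17362 [[-7.1, 42.2, -50.6], [10.4, 42.1, -48.9], [9.3, 42.2, -47.5], [0.8, 42.3, -45.6], [2.6, 42.7, -42.3]]
w2 -1 16840 [[4.2, -42.2, -50.5], [-1.6, -42.4, -49.1], [1.7, -42.2, -47.4], [-10.2, -42.6, -45.5], [2.9, -43.0, -42.0]]
357.67604952603295 276.70770087722167 204.65388415979407
w3 1 20570 [[11.3, 22.6, -43.6], [11.3, 25.3, -41.6], [-1.5, 19.7, -39.4], [3.1, 19.9, -36.9], [-0.7, 20.0, -30.7]]
w3 -1 20279 [[1.8, -20.1, -43.4], [7.0, -28.9, -41.6], [11.2, -24.7, -39.4], [11.0, -23.5, -36.8], [7.3, -20.3, -31.0]]
357.67604952603295 276.70770087722167 204.65388415979407
244 [[6.0, 22.0, -18.0], [-2.0, 28.0, 1.0], [-2.0, 31.0, 1.0], [-2.0, 34.0, 1.0], [-2.0, 37.0, 1.0]]
247 [[5.0, 22.0, -19.0], [-3.0, 28.0, -0.0], [-3.0, 31.0, 1.0], [-3.0, 34.0, 1.0], [-3.0, 37.0, -0.0]]
250 [[10.0, 20.0, -34.0], [11.0, 22.0, -38.0], [12.0, 24.0, -39.0], [-5.0, 35.0, 1.0], [-5.0, 38.0, 1.0]]
253 [[9.0, 20.0, -36.0], [11.0, 21.0, -41.0], [11.0, 24.0, -41.0], [11.0, 26.0, -40.0], [-6.0, 37.0, -0.0]]
256 [[7.0, 20.0, -35.0], [11.0, 21.0, -44.0], [11.0, 23.0, -44.0], [11.0, 26.0, -45.0], [-8.0, 37.0, -1.0]]
259 [[6.0, 20.0, -35.0], [11.0, 21.0, -47.0], [11.0, 23.0, -47.0], [11.0, 25.0, -47.0], [7.0, 29.0, -38.0]]
```

```bash
cat >chk.py <<'E'
from h import *
import sys
o=get_obs();f=R().inv().apply(o["contact_force"]);q=Rc.inv().apply(o["ee_pos"]-bay)
print("tool force",f.round(1),"cover-frame tcp",q.round(1));sys.exit(abs(f[2])>2.5)
E
python3 -m handwheel '[[0,0,0,0,0,0.1,34],[0,0,0,0,0,0.1,34],[0,0,0,0,0,0,34],[0,0,0,0,0,0,34]]' >/dev/null; python3 chk.py &&
python3 -m handwheel '[[0,0,0,0,0,0.06,34],[0,0,0,0,0,0,34]]' >/dev/null; python3 chk.py &&
python3 -m handwheel '[[0,0,0,0,0,0.06,34],[0,0,0,0,0,0,34]]' >/dev/null; python3 chk.py &&
python3 -m handwheel '[[0,0,0,0,0,0.06,34],[0,0,0,0,0,0,34]]' >/dev/null; python3 chk.py &&
python3 -m handwheel '[[0,0,0,0,0,0.06,34],[0,0,0,0,0,0,34]]' >/dev/null; python3 chk.py &&
python3 -m handwheel '[[0,0,0,0,0,0.06,34],[0,0,0,0,0,0,34]]' >/dev/null; python3 chk.py
```

```text
tool force [-0.1  0.7 -0. ] cover-frame tcp [-20.2   0.4   0.4]
tool force [-0.1  0.7 -0. ] cover-frame tcp [-20.2   0.4   0.4]
tool force [-0.1  0.7 -0. ] cover-frame tcp [-20.2   0.4   0.4]
tool force [-0.1  0.7 -0. ] cover-frame tcp [-20.2   0.4   0.4]
tool force [-0.1  0.7 -0. ] cover-frame tcp [-20.2   0.4   0.4]
tool force [-0.1  0.7 -0. ] cover-frame tcp [-20.2   0.4   0.4]False
False
False
False
False
False
```

```bash
sed -i 's/sys.exit(abs(f\[2\])>2.5)/sys.exit(int(abs(f[2])>2.5))/' chk.py
python3 -m handwheel '[[0,0,0,0,0,0.06,34],[0,0,0,0,0,0,34]]' >/dev/null; python3 chk.py &&
python3 -m handwheel '[[0,0,0,0,0,0.06,34],[0,0,0,0,0,0,34]]' >/dev/null && python3 chk.py &&
python3 -m handwheel '[[0,0,0,0,0,0.06,34],[0,0,0,0,0,0,34]]' >/dev/null && python3 chk.py &&
python3 -m handwheel '[[0,0,0,0,0,0.06,34],[0,0,0,0,0,0,34]]' >/dev/null && python3 chk.py &&
python3 -m handwheel '[[0,0,0,0,0,0.06,34],[0,0,0,0,0,0,34]]' >/dev/null && python3 chk.py &&
python3 -m handwheel '[[0,0,0,0,0,0.06,34],[0,0,0,0,0,0,34]]' >/dev/null && python3 chk.py &&
python3 -m handwheel '[[0,0,0,0,0,0.06,34],[0,0,0,0,0,0,34]]' >/dev/null && python3 chk.py
```

```text
tool force [-0.2  0.2 -0.3] cover-frame tcp [-20.1   0.3  -1. ]
tool force [ 0.1 -1.2 -0.7] cover-frame tcp [-20.1   0.3  -2.5]
tool force [-0.4  0.   0.2] cover-frame tcp [-20.1   0.3  -4. ]
tool force [ 1.3 -1.6 -8.6] cover-frame tcp [-19.9   0.2  -4.8]
```

```bash
python3 -m handwheel '[[0,0,0,0,0,-0.3,34],[0,0,0,0,0,0,85],[0,0,0,0,0,0,85],[0,0,0,0,0,0,85],[0,0,0,0,0,0,85],[0,0,0,0,0,0.4,85],[0,0,0,0,0,0.4,85],[0,0,0,0,0,0.27,85],[0,0,0,0,0,0,85],[0,0,0,0,0,0,85]]' 25; python3 chk.py;  python3 -c "
from h import *
todo(cov2w([-20,0,-24]),Tg)"
```

```text
t: 9.15
ee_pos: [576.5, -267.2, 60.5]
ee_rot: [0.157, 0.691, 0.687, 0.16]
contact_force: [-0.5, 0.1, -0.1]
finger_gap: 84.6
grasp_force: 0.0
tool force [ 0.1 -0.5 -0.1] cover-frame tcp [-20.5   0.6 -25.2]
tcp [ 576.5 -267.2   60.5] t 9.15 shift units [-0.025  0.019 -0.047]
turn units [-0.01  -0.027  0.032]
```

```bash
python3 -m handwheel '[[0,0,0,-0.02,0.02,-0.04,70],[0,0,0,0,0,0,60],[0,0,0,0,0,0,55],[0,0,0,0,0,0,52],[0,0,0,0,0,0,52]]' 25; python3 chk.py && python3 -m handwheel '[[0,0,0,0,0,0,48],[0,0,0,0,0,0,45],[0,0,0,0,0,0,45]]' 25; python3 chk.py && python3 -m handwheel '[[0,0,0,0,0,0,43],[0,0,0,0,0,0,40],[0,0,0,0,0,0,38],[0,0,0,0,0,0,36],[0,0,0,0,0,0,36]]' 25; python3 chk.py
```

```text
t: 9.65
ee_pos: [574.8, -267.9, 61.5]
ee_rot: [0.157, 0.692, 0.686, 0.159]
contact_force: [-7.0, -0.2, 1.6]
finger_gap: 52.2
grasp_force: 2.5
tool force [-0.2 -5.6 -4.4] cover-frame tcp [-21.6  -0.1 -23.5]
tool force [-0.2 -5.6 -4.4] cover-frame tcp [-21.6  -0.1 -23.5]
tool force [-0.2 -5.6 -4.4] cover-frame tcp [-21.6  -0.1 -23.5]
```

```bash
python3 -m handwheel '[[0,0,0,0,0,0,48],[0,0,0,0,0,0,45],[0,0,0,0,0,0,45]]' 25; python3 chk.py;  python3 -m handwheel '[[0,0,0,0,0,0,43],[0,0,0,0,0,0,40],[0,0,0,0,0,0,38],[0,0,0,0,0,0,38],[0,0,0,0,0,0,38]]' 25; python3 chk.py; python3 -c "
from h import *
snap('wrist','w4')"
```

```text
t: 9.95
ee_pos: [576.3, -267.9, 62.8]
ee_rot: [0.158, 0.692, 0.686, 0.16]
contact_force: [-5.5, 1.1, 6.6]
finger_gap: 45.3
grasp_force: 6.7
tool force [ 1.1 -2.1 -8.3] cover-frame tcp [-19.6  -0.1 -23. ]
t: 10.45
ee_pos: [577.6, -268.0, 63.9]
ee_rot: [0.159, 0.691, 0.686, 0.161]
contact_force: [-4.7, 2.3, 10.1]
finger_gap: 41.7
grasp_force: 26.5
tool force [  2.3   0.2 -11.1] cover-frame tcp [-18.1  -0.2 -22.6]
```

View pics/w4.png

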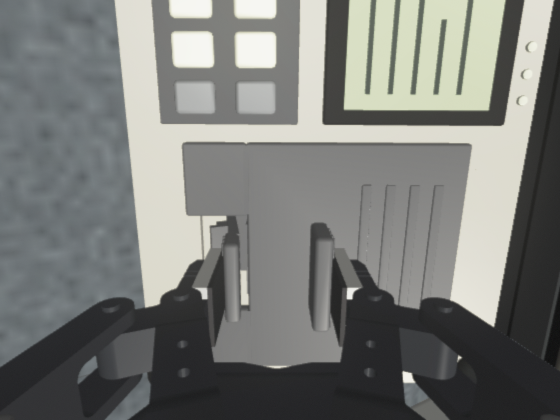

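Both the rib and the pad are pinched at (320,280) and (232,280), and the tab is fully in. I now swing the cover about its tongue edge.

```bash
cat >piv.py <<'E'
from h import *
o=get_obs();r=R();p=o["ee_pos"]+r.apply([0.2,78.1,-22.6]);f=r.inv().apply(o["contact_force"])
print("pivot err in cover frame",Rc.inv().apply(p-cov2w([60,0,0])).round(1),"lean deg",np.degrees(np.arccos(-r.as_matrix()[2,2])).round(1),"f",f.round(1),"gap",o["finger_gap"],"t",o["t"])
E
python3 piv.py
python3 -m handwheel '[[0.6,0,0,0,-0.043,-0.164,36],[0.6,0,0,0,-0.043,-0.164,36],[0,0,0,0,0,0,36]]' 35; python3 piv.py
```

```text
pivot err in cover frame [-0.   0.3  0.3] lean deg 26.1 f [  2.5  -0.5 -12. ] gap 41.69254175283418 t 10.5
t: 10.8
ee_pos: [572.5, -268.1, 70.2]
ee_rot: [0.122, 0.698, 0.694, 0.124]
contact_force: [-5.8, 1.4, 5.3]
finger_gap: 41.1
grasp_force: 37.3
pivot err in cover frame [ 0.2  0.2 -0.3] lean deg 20.1 f [ 1.4 -3.6 -7. ] gap 41.08941690196327 t 10.8
```

```bash
python3 -m handwheel '[[0.6,0,0,0,-0.043,-0.164,36],[0.6,0,0,0,-0.043,-0.164,36],[0.6,0,0,0,-0.043,-0.164,36],[0,0,0,0,0,0,36]]' 35; python3 piv.py
python3 -m handwheel '[[0.6,0,0,0,-0.043,-0.164,36],[0.1,0,0,0,-0.007,-0.027,36],[0,0,0,0,0,0,36],[0,0,0,0,0,0,36]]' 35; python3 piv.py
```

```text
t: 11.2
ee_pos: [566.0, -268.2, 80.4]
ee_rot: [0.067, 0.706, 0.702, 0.07]
contact_force: [-4.1, 1.5, 7.9]
finger_gap: 41.2
grasp_force: 36.7
pivot err in cover frame [ 0.1  0.  -0.9] lean deg 11.1 f [ 1.6 -2.5 -8.5] gap 41.19370973277769 t 11.2
t: 11.6
ee_pos: [563.7, -268.5, 84.4]
ee_rot: [0.046, 0.708, 0.703, 0.049]
contact_force: [-0.6, 0.3, 5.4]
finger_gap: 40.4
grasp_force: 37.4
pivot err in cover frame [-0.3 -0.3 -1.1] lean deg 7.7 f [ 0.3  0.1 -5.5] gap 40.374688902729126 t 11.6
```

```bash
python3 -m handwheel '[[0,0,0,0,-0.08,0.012,36],[0,0,0,0,-0.08,0.012,36],[0,0,0,0,0,0,36]]' 35; python3 piv.py
python3 -m handwheel '[[0,0,0,0,-0.1,0.015,36],[0,0,0,0,-0.1,0.015,36],[0,0,0,0,0,0,36]]' 35; python3 piv.py
```

```text
t: 11.9
ee_pos: [557.6, -267.8, 82.1]
ee_rot: [0.044, 0.708, 0.703, 0.048]
contact_force: [-0.9, -0.1, -0.5]
finger_gap: 40.6
grasp_force: 37.3
pivot err in cover frame [-6.8  0.3 -0.9] lean deg 7.4 f [-0.1 -1.   0.4] gap 40.5829793870358 t 11.9
t: 12.2
ee_pos: [553.0, -267.6, 80.9]
ee_rot: [0.044, 0.708, 0.703, 0.048]
contact_force: [0.5, -0.8, -1.4]
finger_gap: 40.8
grasp_force: 37.5
pivot err in cover frame [-11.5   0.5   0.1] lean deg 7.4 f [-0.8  0.4  1.4] gap 40.75515302147717 t 12.2
```

```bash
python3 -m handwheel '[[0,0,0,0,-0.2,-0.3,36],[0,0,0,0,-0.2,-0.8,36],[0,0,0,0,0,-1,36],[0,0,0,0,0,-1,36],[0,0,0,0,0,-1,36],[0,0,0,0,0,-0.6,36]]' 35
python3 - <<'E'
from h import *
c=dict(np.load("pics/side0.npz"));C=-c["R"].T@c["t"]
def hit(u,v,z):
    d=c["R"].T@np.array([(u-c["cx"])/c["fx"],(v-c["cy"])/c["fy"],1]);return (C+d*(z-C[2])/d[2])[:2]
p=np.array([hit(*q,24) for q in((253,249),(296,270),(338,244),(298,230))]);print(p.round(),p.mean(0),np.linalg.norm(p-np.roll(p,1,0),axis=1))
p=np.array([hit(*q,22) for q in((200,286),(226,305),(256,289),(230,272))]);print(p.round(),p.mean(0),np.linalg.norm(p-np.roll(p,1,0),axis=1))
todo([p.mean(0)[0],0,200]);print(R().as_matrix().round(2),get_obs()["qpos"])
E
```

```text
t: 12.8
ee_pos: [528.9, -268.9, 199.6]
ee_rot: [0.046, 0.708, 0.703, 0.048]
contact_force: [0.7, -0.1, 0.2]
finger_gap: 40.9
grasp_force: 37.5
[[559. 162.]
 [391. 183.]
 [369.  -8.]
 [519. -15.]] [459.63727144  80.57090266] [180.84614812 169.16437556 192.78960221 149.69398555]
[[551. 384.]
 [443. 405.]
 [426. 312.]
 [533. 291.]] [488.23327434 348.29614846] [ 95.07969093 110.61173662  94.52072407 109.32766234]
tcp [ 528.9 -268.9  199.6] t 12.8 shift units [10.746 -1.679 -0.21 ]
[[ 0.01  0.99  0.13]
 [ 1.   -0.01  0.  ]
 [ 0.    0.13 -0.99]] [-0.64080598  0.3154311  -0.22249371  0.92708213  0.0811754   0.94062432]
```

```bash
python3 -m handwheel '[[0,0,0,0.5,-0.3,0,36],[0,0,0,1,-0.3,0,36],[0,0,0,1,-0.3,0,36],[0,0,0,1,-0.3,0,36],[0,0,0,1,-0.3,0,36],[0,0,0,1,-0.3,0,36],[0,0,0,1,-0.3,0,36],[0,0,0,1,-0.3,0,36],[0,0,0,1,-0.3,0,36],[0,0,0,1,-0.3,0,36],[0,0,0,1,-0.3,0,36],[0,0,0,1,0,0,36]]' 35
python3 -m handwheel '[[0,0,0,1,0,0,36],[0,0,0,1,0,0,36],[0,0,0,0.5,0,0,36],[0,0,0,0,0,0,36],[0,0,0,0,0,0,36]]' 35
python3 - <<'E'
from h import *
p,P,c=snap("wrist","w5");np.savez("pics/w5cal.npz",**c);print(get_obs()["ee_pos"],get_obs()["qpos"],R().as_matrix().round(3))
E
```

```text
t: 14.0
ee_pos: [447.1, 20.6, 187.7]
ee_rot: [0.045, 0.708, 0.703, 0.048]
contact_force: [0.2, 0.1, -1.1]
finger_gap: 41.0
grasp_force: 37.5
t: 14.5
ee_pos: [448.8, 82.1, 188.0]
ee_rot: [0.045, 0.708, 0.704, 0.048]
contact_force: [-0.2, 0.9, -0.5]
finger_gap: 40.8
grasp_force: 37.5
[448.85945422  81.70761052 187.95818344] [ 1.70981086e-02  5.71744702e-02 -5.79211219e-01  8.03094752e-01
  1.26392843e-03  1.59461343e+00] [[ 0.006  0.991  0.131]
 [ 1.    -0.007  0.004]
 [ 0.004  0.131 -0.991]]
```

View pics/w5.png

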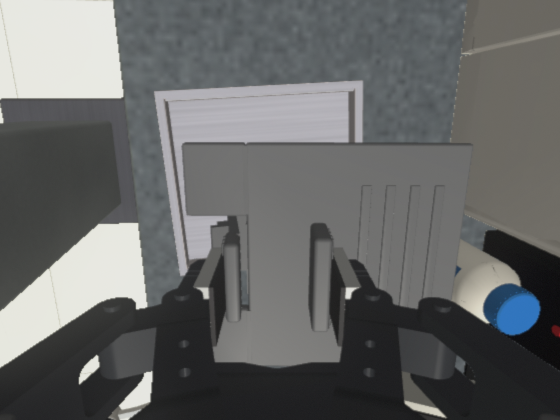

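The tray's left wall shows at outer corners (155,93) and (363,81), with its near edge running down to (183,275). The bottle is at (505,295), clear of the cover.

```bash
python3 - <<'E'
from h import *
c=dict(np.load("pics/w5cal.npz"));C=-c["R"].T@c["t"]
def hit(u,v,z):
    d=c["R"].T@np.array([(u-c["cx"])/c["fx"],(v-c["cy"])/c["fy"],1]);return (C+d*(z-C[2])/d[2])[:2]
a,b,e=hit(155,93,24),hit(363,81,24),hit(181,273,24)
print(a,b,e,np.linalg.norm(a-b))
u=(b-a)/np.linalg.norm(b-a);n=np.array([u[1],-u[0]]);ctr=(a+b)/2+83*n;print("yaw",np.degrees(np.arctan2(u[1],u[0])),"ctr",ctr)
P=np.load("pics/w5.npy");print("floor z",P[120,250],"rim",P[88,300],"cover",P[170,300],P[300,280])
o=get_obs();r=R();org=o["ee_pos"]+r.apply([0,18.1,-22.6]);print("cover origin",org)
E
```

```text
[364.43724675 161.26820614] [551.19802371 172.0233313 ] [374.08294773  -9.60600217] 187.07020213612927
yaw 3.295892419457007 ctr [462.58950899  83.78305563]
floor z [447.23547991 137.2312232    4.5463898 ] rim [492.39494062 165.79674042  22.48833595] cover [454.9032518  123.5095513  216.06497572] [446.62364091  63.97786259 215.09046709]
cover origin [463.84505725  81.5041806  212.73236997]
```

```bash
cat >cv.py <<'E'
from h import *
o=get_obs();r=R();org=o["ee_pos"]+r.apply([0,18.1,-22.6]);cx=r.as_matrix()[:,1]
f=r.inv().apply(o["contact_force"])
print("org",org.round(1),"cover x elev deg",np.degrees(np.arcsin(cx[2])).round(1),"tongue tip z",(org+r.apply([0,58,9]))[2].round(1),"spring z",(org+r.apply([0,-43,28]))[2].round(1),"cf",o["contact_force"].round(1),"t",o["t"])
d=np.array([462.6,83.8,26])-org;print("shift units",(r.inv().apply(d)/25).round(2))
E
python3 -m handwheel '[[1,0,0,0,0,0,36],[1,0,0,0,0,0,36],[1,0,0,0,0,0,36],[0.9,0,0,0,0,0,36],[0,0,0,0,0,0,36]]' 35; python3 cv.py
```

```text
t: 15.05
ee_pos: [450.6, 81.0, 186.4]
ee_rot: [-0.077, 0.706, 0.7, -0.073]
contact_force: [-0.2, -0.5, -0.4]
finger_gap: 40.9
grasp_force: 37.6
org [473.   80.7 204.7] cover x elev deg -12.1 tongue tip z 183.7 spring z 186.4 cf [-0.2 -0.5 -0.4] t 15.05
shift units [0.09 1.09 7.08]
```

```bash
python3 -m handwheel '[[0,0,0,0.1,0.2,0.6,36],[0,0,0,0,0.2,0.8,36],[0,0,0,0,0.2,0.8,36],[0,0,0,0,0.2,0.8,36],[0,0,0,0,0.2,0.8,36],[0,0,0,0,0.1,0.8,36],[0,0,0,0,0,0.8,36],[0,0,0,0,0,0.8,36],[0,0,0,0,0,0.5,36],[0,0,0,0,0,0,36],[0,0,0,0,0,0,36]]' 35; python3 cv.py
```

```text
t: 16.15
ee_pos: [441.1, 85.1, 18.8]
ee_rot: [-0.075, 0.705, 0.701, -0.072]
contact_force: [0.0, -0.6, -0.7]
finger_gap: 40.5
grasp_force: 37.6
org [463.4  84.9  37.2] cover x elev deg -11.9 tongue tip z 16.4 spring z 18.7 cf [ 0.  -0.6 -0.7] t 16.15
shift units [-0.05  0.06  0.44]
```

```bash
python3 -m handwheel '[[0,0,0,0,0.03,0.2,36],[0,0,0,0,0.03,0.2,36],[0,0,0,0,0,0,36],[0,0,0,0,0,0,36]]' 35; python3 cv.py;python3 -m handwheel '[[0,0,0,0,0.01,0.06,36],[0,0,0,0,0,0,36]]' 35|grep force; python3 cv.py
```

```text
t: 16.55
ee_pos: [440.4, 85.6, 8.1]
ee_rot: [-0.076, 0.705, 0.701, -0.072]
contact_force: [-0.6, -0.9, -1.5]
finger_gap: 40.9
grasp_force: 37.6
org [462.8  85.4  26.4] cover x elev deg -12.0 tongue tip z 5.6 spring z 8.0 cf [-0.6 -0.9 -1.5] t 16.55
shift units [-0.06 -0.01  0.02]
contact_force: [-0.1, 0.7, 4.5]
grasp_force: 37.6
org [463.1  85.4  25.4] cover x elev deg -12.0 tongue tip z 4.6 spring z 7.0 cf [-0.1  0.7  4.5] t 16.75
shift units [-0.06 -0.02 -0.02]
```

```bash
python3 -m handwheel '[[0,0,0,0,0,0,48],[0,0,0,0,0,0,54],[0,0,0,0,0,0,60],[0,0,0,0,0,0,70],[0,0,0,0,0,0,85],[0,0,0,0,0,0,85],[0,0,0,0,0,-0.4,85],[0,0,0,0,0,-0.8,85],[0,0,0,0,0,-1,85],[0,0,0,0,0,-1,85],[0,0,0,0,0,-1,85],[0,0,0,0,0,-1,85]]' 
python3 -m handwheel '[[-0.8,0,0,0.3,0,-1,85],[-0.8,0,0,0.8,0,-1,85],[-0.8,0,0,1,0,-1,85],[0,0,0,1,0,0,85],[0,0,0,1,0,0,85],[0,0,0,1,0,0,85],[0,0,0,1,0,0,85],[0,0,0,1,0,0,85],[0,0,0,0,0,0,85],[0,0,0,0,0,0,85]]'
python3 - <<'E'
from h import *
p,P,c=snap("wrist","w6");np.savez("pics/w6cal.npz",**c);print(get_obs()["qpos"],R().as_matrix().round(3))
E
```

```text
t: 17.95
ee_pos: [467.7, 84.8, 135.6]
ee_rot: [-0.076, 0.705, 0.701, -0.072]
contact_force: [0.9, 0.1, 0.3]
finger_gap: 85.1
grasp_force: 0.0
t: 18.95
ee_pos: [478.6, 262.0, 209.1]
ee_rot: [-0.001, 0.709, 0.705, 0.002]
contact_force: [-0.2, -0.3, -0.6]
finger_gap: 85.0
grasp_force: 0.0
[ 0.36211822  0.31130455 -0.19412292  1.06397382  0.00397823  1.93893198] [[ 0.006  1.    -0.   ]
 [ 1.    -0.006  0.004]
 [ 0.004 -0.    -1.   ]]
```

View pics/w6.png

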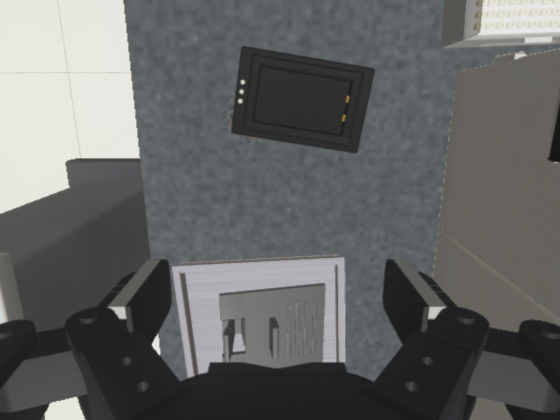

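The cover lies right way up in the tray. The charger's corners are at about (242,47), (373,68), (357,152), (232,133), turned roughly 10 degrees.

```bash
python3 - <<'E'
from h import *
c=dict(np.load("pics/w6cal.npz"));C=-c["R"].T@c["t"];p=cv2.imread("pics/w6.png");P=np.load("pics/w6.npy")
g=p.max(2);s=np.zeros(g.shape,np.uint8);s[40:165,222:385]=(g[40:165,222:385]<48)
s=cv2.morphologyEx(s,cv2.MORPH_OPEN,np.ones((5,5)));n,l,st,_=cv2.connectedComponentsWithStats(s);i=1+st[1:,4].argmax()
v,u=np.nonzero(l==i)
def hit(u,v,z):
    d=np.stack([(u-c["cx"])/c["fx"],(v-c["cy"])/c["fy"],np.ones(len(u))],1)@c["R"];return (C+d*((z-C[2])/d[:,2])[:,None])[:,:2]
r=cv2.minAreaRect(hit(u,v,22.).astype(np.float32));print("outer",r)
q=np.array([(242,47),(373,68),(357,152),(232,133)],float);h=hit(q[:,0],q[:,1],22.);print(h.round(),h.mean(0))
for uu,vv in((300,95),(320,110),(290,50),(250,60)):print(P[vv,uu].round(1))
# hollow: depth-based
Z=P[...,2];k=((Z>8)&(Z<16.5)&(l==i));k=cv2.morphologyEx(k.astype(np.uint8),cv2.MORPH_OPEN,np.ones((5,5)))
v,u=np.nonzero(k);r2=cv2.minAreaRect(P[v,u][:,:2].astype(np.float32));print("hollow",len(v),r2)
E
```

```text
outer ((511.9800109863281, 296.5687561035156), (7.205181121826172, 77.60990142822266), 80.76522064208984)
[[447. 383.]
 [570. 364.]
 [559. 285.]
 [435. 305.]] [502.57740864 334.44749649]
[501.9 340.7  11.5]
[522.  326.2  13.1]
[492.1 383.5   1.3]
[453.3 372.9  13.6]
hollow 326 ((507.7211608886719, 295.3924255371094), (5.43684720993042, 69.02195739746094), 80.80689239501953)
```

```bash
python3 - <<'E'
from h import *
c=dict(np.load("pics/w6cal.npz"));C=-c["R"].T@c["t"];p=cv2.imread("pics/w6.png");P=np.load("pics/w6.npy")
Z=np.nan_to_num(P[...,2]);s=np.zeros(Z.shape,np.uint8);s[35:170,215:390]=Z[35:170,215:390]>7
s=cv2.morphologyEx(s,cv2.MORPH_CLOSE,np.ones((5,5)));s=cv2.morphologyEx(s,cv2.MORPH_OPEN,np.ones((9,9)))
def hit(u,v,z):
    d=np.stack([(u-c["cx"])/c["fx"],(v-c["cy"])/c["fy"],np.ones(len(u))],1)@c["R"];return (C+d*((z-C[2])/d[:,2])[:,None])[:,:2]
v,u=np.nonzero(s);print(len(v))
for z in(18.,22.):print(z,cv2.minAreaRect(hit(u,v,z).astype(np.float32)))
print(P[60:140:10,300,2].round(1),P[60:140:10,246,2].round(1))
print("mean hit",hit(u,v,22.).mean(0))
crop=p[30:170,215:390];e=crop.astype(float)*1.8;e=np.clip(e,0,255).astype(np.uint8);cv2.imwrite("pics/c6.png",cv2.resize(e,None,fx=4,fy=4,interpolation=cv2.INTER_CUBIC))
E
```

```text
11528
18.0 ((502.3395080566406, 334.7692565917969), (82.05708312988281, 128.95811462402344), 80.80420684814453)
22.0 ((502.0809020996094, 334.6936340332031), (81.15486145019531, 127.54016876220703), 80.8042221069336)
[11.3 22.1 13.4 12.1 12.  11.5 11.4 22.1] [13.  12.3 13.1 11.9 20.4 21.2 21.6 13.1]
mean hit [501.78399456 335.98134782]
```

View pics/c6.png

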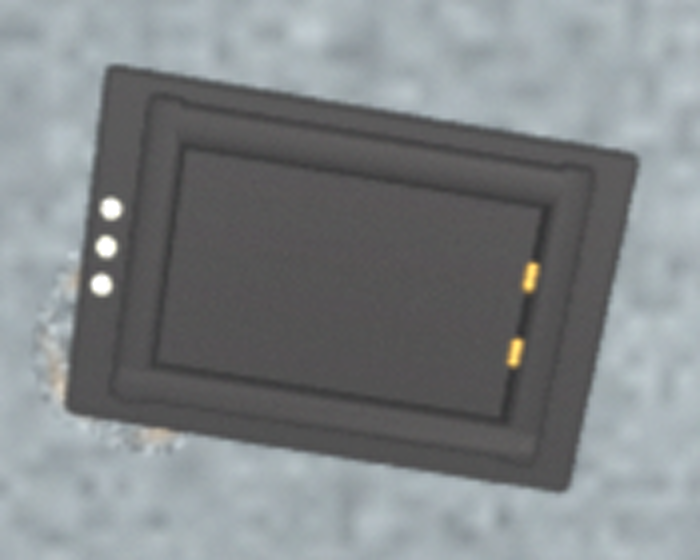

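```bash
python3 - <<'E'
from h import *
c=dict(np.load("pics/w6cal.npz"));C=-c["R"].T@c["t"]
def hit(q,z):
    q=np.array(q,float)/4+[215,30];d=np.c_[(q-[c["cx"],c["cy"]])/[c["fx"],c["fy"]],np.ones(len(q))]@c["R"];return (C+d*((z-C[2])/d[:,2])[:,None])[:,:2]
for n,q,z in(("floor",[(185,148),(550,205),(503,420),(155,365)],12),("rim22",[(153,93),(592,168),(535,462),(115,395)],22),("base",[(110,67),(637,155),(567,490),(70,410)],12)):
    h=hit(q,z);l=np.linalg.norm(h-np.roll(h,1,0),axis=1);e=(h[1]+h[2]-h[0]-h[3]);print(n,h.mean(0).round(1),l.round(),"yaw",np.degrees(np.arctan2(e[1],e[0])).round(1))
E
```

```text
floor [504.2 334.3] [52. 90. 53. 89.] yaw -8.8
rim22 [503.6 334.8] [ 70. 105.  70. 106.] yaw -9.2
base [503.7 334.5] [ 82. 129.  82. 129.] yaw -9.1
```

The crop gives hollow, rim and base centres that agree within 1 mm: cradle at (503.8, 334.5), yaw -9°. Back to the recorder, turning the tool a quarter turn.

```bash
python3 -m handwheel '[[0,0,-1,-1,0,-0.5,85],[0,0,-1,-1,0,-0.5,85],[0,0,-1,-1,0,-0.5,85],[0,0,-1,-1,0,-0.5,85],[0,0,-1,-1,0,-0.5,85],[0,0,-1,-1,0,-0.5,85],[0,0,-1,0,-1,-0.5,85],[0,0,-1,0,-1,-0.5,85],[0,0,-1,0,-1,-0.5,85],[0,0,-1,0,-1,-0.5,85],[0,0,-1,0,-1,-0.5,85],[0,0,-1,0,-1,-0.5,85]]'
python3 -m handwheel '[[0,0,-1,0,-1,0,60],[0,0,-1,0,-1,0,60],[0,0,-1,0,-1,0,60],[0,0,-1,0,-1,0,60],[0,0,-1,0,-1,0,60],[0,0,-1,0,-1,0,60],[0,-0.9,0,0,-0.8,0,60],[0,-0.9,0,0,-0.8,0,60],[0,-0.9,0,0,-0.8,0,60],[0,-0.9,0,0,-0.8,0,60],[0,-0.9,0,0,-0.8,0,60],[0,-0.7,0,0,-0.5,0,60]]'
cat >>h.py <<'E'
Tp=Rc*Ro.from_matrix(np.array([[-1,0,0],[0,1,0],[0,0,-1]]).T)  # tool x=-cov x, y=cov y, z=-cov z
E
python3 -c "
from h import *
todo(cov2w([0,0,60]),Tp);print(get_obs()['qpos'])"
```

```text
t: 20.2
ee_pos: [398.6, 15.3, 358.3]
ee_rot: [-0.0, 0.261, 0.965, 0.002]
contact_force: [0.9, 0.4, -0.0]
finger_gap: 85.0
grasp_force: 0.0
t: 21.4
ee_pos: [352.6, -238.6, 356.6]
ee_rot: [0.226, 0.005, 0.974, 0.0]
contact_force: [-0.4, -0.9, 1.0]
finger_gap: 60.0
grasp_force: 0.0
tcp [ 352.6 -238.6  356.6] t 21.4 shift units [-3.656 -1.123 11.177]
turn units [-0.018  0.032  0.008]
[-1.09444981 -0.24242291 -0.49234173  1.09780961  0.40178615 -1.0387204 ]
```

```bash
python3 -m handwheel '[[0,0,0,-0.4,-0.1,1,60],[0,0,0,-0.4,-0.1,1,60],[0,0,0,-0.4,-0.1,1,60],[0,0,0,-0.4,-0.1,1,60],[0,0,0,-0.4,-0.1,1,60],[0,0,0,-0.4,-0.1,1,60],[0,0,0,-0.4,-0.1,1,60],[0,0,0,-0.4,-0.1,1,60],[0,0,0,-0.4,-0.1,1,60],[0,0,0,0,-0.2,1,60],[0,0,0,0,0,0.5,60],[0,0,0,0,0,0,60]]'
python3 - <<'E'
from h import *
get_obs();p,P,c=snap("wrist","w7");np.savez("pics/w7cal.npz",**c);todo(cov2w([0,0,60]),Tp);print(get_obs()["qpos"])
for q in ([-52,48,0],[-52,-48,0],[56,48,0],[56,-48,0],[40,21,-6],[40,-21,-6],[-40,21,-6],[-40,-21,-6]):
    x=c["R"]@cov2w(q)+c["t"];cv2.circle(p,(int(c["fx"]*x[0]/x[2]+c["cx"]),int(c["fy"]*x[1]/x[2]+c["cy"])),2,(0,0,255),-1)
cv2.imwrite("pics/w7o.png",p)
E
```

```text
t: 22.6
ee_pos: [548.3, -264.3, 157.8]
ee_rot: [0.223, 0.004, 0.975, 0.003]
contact_force: [0.4, 0.8, 0.6]
finger_gap: 60.0
grasp_force: 0.0
tcp [ 548.7 -264.6  159.2] t 22.65 shift units [-0.093 -0.135  0.628]
turn units [ 0.027 -0.018  0.02 ]
[-0.73555338  0.21221209 -0.58222844  0.43220795  0.29940762 -0.67492126]
```

View pics/w7o.png

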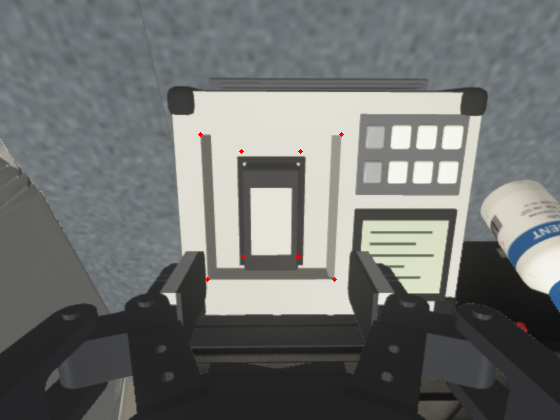

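The bay shows the pack at about cols 240–303, rows 157–268, a few mm farther up the face than my guess (red dots at rows 151 and 257). I'll measure it by depth.

```bash
python3 - <<'E'
from h import *
P=np.load("pics/w7.npy");Q=Rc.inv().apply((P-bay).reshape(-1,3)).reshape(P.shape)
s=(Q[...,2]>-11)&(Q[...,2]<-3)&(abs(Q[...,0])<50)&(abs(Q[...,1])<32)
k=cv2.morphologyEx(s.astype(np.uint8),cv2.MORPH_OPEN,np.ones((5,5)));q=Q[k>0]
print(len(q),np.percentile(q,[1,5,50,95,99],axis=0).round(1));print(cv2.minAreaRect(q[:,:2].astype(np.float32)))
for v in(155,160,170,200,250,260,265,270):print(v,Q[v,270].round(1),Q[v,245].round(1))
print("row",[Q[200,u].round(0).tolist() for u in(230,236,240,244,300,304,308)])
E
```

```text
5617 [[-27.5 -20.9  -8.3]
 [-25.1 -19.   -7.3]
 [  8.3  -0.1  -6. ]
 [ 45.3  18.3  -4.9]
 [ 48.9  20.1  -4.5]]
((10.94781494140625, -0.3908729553222656), (42.08021545410156, 78.09243774414062), 89.96771240234375)
155 [-32.8  -1.2 -42.6] [-32.7 -21.5 -42.9]
160 [-29.9  -1.1 -34.1] [-30.  -20.7 -33.2]
170 [-26.7  -0.7  -6.1] [-26.5 -18.6  -6.8]
200 [-4.7 -0.7 -5.6] [ -4.6 -19.   -5.9]
250 [34.9 -0.8 -6.7] [ 35.2 -19.9  -7.2]
260 [43.4 -0.9 -7.2] [ 42.2 -19.8  -4.5]
265 [46.8 -0.8 -5.6] [ 47.1 -20.1  -6.1]
270 [ 65.5  -1.3 -36. ] [ 66.1 -23.  -37.3]
row [[5.0, -35.0, -42.0], [5.0, -30.0, -42.0], [3.0, -26.0, -35.0], [-5.0, -20.0, -6.0], [3.0, 23.0, -35.0], [5.0, 27.0, -42.0], [5.0, 31.0, -43.0]]
```

```bash
python3 -m handwheel '[[0.03,-0.02,0.02,-0.3,-0.13,0.5,60],[0,0,0,-0.25,0,0.6,60],[0,0,0,0,0,0.6,60],[0,0,0,0,0,0.6,60],[0,0,0,0,0,0,60],[0,0,0,0,0,0,60]]' 40; python3 -c "
from h import *
todo(cov2w([11.5,-0.4,-58.5]),Tp)"; python3 chk.py
```

```text
t: 23.25
ee_pos: [587.7, -268.4, 114.7]
ee_rot: [0.226, 0.005, 0.974, 0.0]
contact_force: [0.0, -0.2, -0.3]
finger_gap: 59.9
grasp_force: 0.0
tcp [ 587.7 -268.4  114.7] t 23.25 shift units [0.078 0.    3.086]
turn units [-0.016  0.025  0.016]
tool force [ 0.1 -0.2  0.3] cover-frame tcp [13.3 -0.3 18.6]
```

```bash
python3 -m handwheel '[[0,0,0,0.08,0,0.4,60],[0,0,0,0,0,0.5,60],[0,0,0,0,0,0.5,60],[0,0,0,0,0,0.4,60],[0,0,0,0,0,0,60]]' 40 >/dev/null; python3 chk.py && python3 -m handwheel '[[0,0,0,0,0,0.3,60],[0,0,0,0,0,0.3,60],[0,0,0,0,0,0.3,60],[0,0,0,0,0,0.3,60],[0,0,0,0,0,0,60],[0,0,0,0,0,0,60]]' 40 >/dev/null && python3 chk.py; python3 -c "
from h import *
todo(cov2w([11.5,-0.4,-58.5]),Tp)"
```

```text
tool force [-0.6  0.2  0.6] cover-frame tcp [  9.5   0.7 -28.5]
tool force [ 0.3 -0.4 -0. ] cover-frame tcp [ 10.7   0.  -57. ]
tcp [ 618.5 -268.1   45.5] t 24.35 shift units [-0.033 -0.016  0.06 ]
turn units [-0.008  0.015  0.013]
```

```bash
python3 -m handwheel '[[0,0,0,-0.03,-0.02,0.06,52],[0,0,0,0,0,0,46],[0,0,0,0,0,0,42],[0,0,0,0,0,0,38],[0,0,0,0,0,0,36],[0,0,0,0,0,0,36]]' 50; python3 chk.py
```

```text
t: 24.95
ee_pos: [619.9, -268.8, 45.4]
ee_rot: [0.226, 0.005, 0.974, 0.0]
contact_force: [-3.9, 1.7, 4.1]
finger_gap: 40.8
grasp_force: 51.6
tool force [ 1.7  1.7 -5.5] cover-frame tcp [ 11.9  -0.7 -57.8]
```

```bash
python3 -m handwheel '[[0,0,0,0,0,-0.1,34],[0,0,0,0,0,-0.2,34],[0,0,0,0,0,-0.3,34],[0,0,0,0,0,0,34]]' 50; python3 chk.py; python3 -m handwheel '[[0,0,0,0,0,-0.4,34],[0,0,0,0,0,-0.6,34],[0,0,0,0,0,-0.8,34],[0,0,0,0,0,-1,34],[0,0,0,0,0,-1,34],[0,0,0,0,0,-1,34],[0,0,0,0,0,0,34],[0,0,0,0,0,0,34]]' 50; python3 chk.py; python3 -c "
from h import *
snap('wrist','w8')
P=np.load('pics/w8.npy');c=get_calibration('wrist');o=get_obs();T=R().inv().apply((P-o['ee_pos']).reshape(-1,3)).reshape(P.shape)
s=(abs(T[...,1])<19)&(abs(T[...,0])<60)&(T[...,2]>-75)&(T[...,2]<-30);q=T[s];print(len(q),np.percentile(q,[1,5,50,95,99],axis=0).round(1))"
```

```text
t: 25.35
ee_pos: [612.7, -268.9, 58.8]
ee_rot: [0.226, 0.005, 0.974, 0.0]
contact_force: [-0.0, -0.1, -2.2]
finger_gap: 40.9
grasp_force: 51.2
tool force [ 1.  -0.1  2. ] cover-frame tcp [ 11.3  -0.8 -42.5]
t: 26.15
ee_pos: [560.6, -269.1, 167.0]
ee_rot: [0.226, 0.005, 0.974, -0.0]
contact_force: [-0.4, 0.3, -2.5]
finger_gap: 41.1
grasp_force: 51.3
tool force [1.4 0.3 2.1] cover-frame tcp [11.9 -0.9 77.6]
19215 [[-32.  -18.6 -54.1]
 [-28.1 -17.1 -53.7]
 [  9.5   0.  -52.7]
 [ 38.9  17.  -48.3]
 [ 39.2  18.6 -34.4]]
```

```bash
python3 -m handwheel '[[0,0.9,0,0,0.2,-0.5,34],[0,0.9,0,0,0.5,-0.5,34],[0,0.9,0,0,0.8,-0.5,34],[0,0.9,0,0,1,0,34],[0,0.9,0,0,1,0,34],[0,0.7,0,0,1,0,34],[0,0,0.8,0.5,1,0,34],[0,0,0.88,0.5,1,0,34],[0,0,0,0,1,0,34],[0,0,0,0,1,0,34],[0,0,0,0,1,0,34],[0,0,0,0,1,0,34]]' 50
cat >>h.py <<'E'
Tc=Ro.from_matrix(np.array([[-1,0,0],[0,1,0],[0,0,-1]]));Tc=Ro.from_euler("z",-9.0,degrees=True)*Tc
E
python3 -c "
from h import *
todo([503.8,334.5,60],Tc)"
```

```text
t: 27.4
ee_pos: [540.3, -4.8, 200.0]
ee_rot: [-0.0, 0.077, 0.997, 0.002]
contact_force: [0.7, 0.7, -2.3]
finger_gap: 40.9
grasp_force: 51.1
tcp [540.3  -4.8 200. ] t 27.4 shift units [ 3.531 13.162  5.655]
turn units [ 0.045 -0.009  0.025]
```

```bash
python3 -m handwheel '[[0.045,0,0.025,0.4,1,0,34],[0,0,0,0.4,1,0,34],[0,0,0,0.4,1,0,34],[0,0,0,0.4,1,0,34],[0,0,0,0.4,1,0,34],[0,0,0,0.4,1,0,34],[0,0,0,0.4,1,0,34],[0,0,0,0.4,1,0,34],[0,0,0,0.3,1,0,34],[0,0,0,0,1,0,34],[0,0,0,0,1,0,34],[0,0,0,0,1,0,34]]' 50
python3 -m handwheel '[[0,0,0,0,0.7,0.5,34],[0,0,0,0,0.2,1,34],[0,0,0,0,0,1,34],[0,0,0,0,0,1,34],[0,0,0,0,0,1,34],[0,0,0,0,0,0.5,34],[0,0,0,0,0,0.2,34],[0,0,0,0,0,0,34],[0,0,0,0,0,0,34]]' 50
python3 -c "
from h import *
todo([503.8,334.5,-4.7],Tc)
p,P,c=snap('wrist','w9')
o=get_obs();r=R();T=r.inv().apply((P-o['ee_pos']).reshape(-1,3)).reshape(P.shape)
s=(abs(T[...,1])<19)&(abs(T[...,0])<60)&(T[...,2]>-75)&(T[...,2]<-30);q=T[s];print(len(q),np.percentile(q,[1,5,50,95,99],axis=0).round(1))
b=q[abs(q[:,2]+52.7)<5];A=np.c_[b[:,:2],np.ones(len(b))];print('top plane slopes deg',np.degrees(np.linalg.lstsq(A,b[:,2],rcond=None)[0][:2]).round(2))
"
```

```text
t: 28.6
ee_pos: [500.5, 305.1, 199.6]
ee_rot: [-0.0, 0.078, 0.997, -0.001]
contact_force: [-0.2, -1.2, -1.8]
finger_gap: 41.0
grasp_force: 51.1
t: 29.5
ee_pos: [505.5, 326.1, 72.3]
ee_rot: [0.001, 0.079, 0.997, 0.0]
contact_force: [-1.1, -0.4, -2.2]
finger_gap: 40.9
grasp_force: 51.1
tcp [505.5 326.1  72.3] t 29.5 shift units [0.126 0.319 3.081]
turn units [ 0.004  0.028 -0.007]
19121 [[-31.1 -18.6 -52.8]
 [-27.3 -17.1 -52.4]
 [ 10.3   0.  -51.4]
 [ 39.8  17.  -48. ]
 [ 40.1  18.6 -34.2]]
top plane slopes deg [0.13 0.31]
```

```bash
python3 -m handwheel '[[0,0,0,0.126,0.32,0,34],[0,0,0,0,0,0.6,34],[0,0,0,0,0,0.6,34],[0,0,0,0,0,0.6,34],[0,0,0,0,0,0.3,34],[0,0,0,0,0,0,34],[0,0,0,0,0,0,34]]' 50
python3 -c "
from h import *
todo([503.8,334.5,-4.7],Tc)
p,P,c=snap('wrist','w10')
Z=P[...,2];s=((Z>6)&(Z<17)&(abs(P[...,0]-500)<110)&(abs(P[...,1]-335)<70)).astype(np.uint8);s=cv2.morphologyEx(s,cv2.MORPH_OPEN,np.ones((5,5)));q=P[s>0]
print(len(q));u=np.array([np.cos(np.radians(-9)),np.sin(np.radians(-9))]);w=np.array([-u[1],u[0]]);d=q[:,:2]-[503.8,334.5]
print('along',np.percentile(d@u,[0.5,2,98,99.5]).round(1),'across',np.percentile(d@w,[.5,2,98,99.5]).round(1))"
```

```text
t: 30.25
ee_pos: [503.3, 334.6, 19.7]
ee_rot: [0.001, 0.079, 0.997, -0.0]
contact_force: [-0.2, -0.8, -2.7]
finger_gap: 40.8
grasp_force: 51.2
tcp [503.3 334.6  19.7] t 30.25 shift units [-0.018 -0.003  0.975]
turn units [ 0.001  0.022 -0.004]
8177
along [-66.7 -66.3   8.5  61.2] across [-41.3 -40.7  41.3  42. ]
```

```bash
sed -i 's/>2.5))/>9))/' chk.py; python3 -m handwheel '[[0,0,0,-0.01,0,0.3,34],[0,0,0,0,0,0.3,34],[0,0,0,0,0,0,34]]' 50 >/dev/null; python3 chk.py && python3 -m handwheel '[[0,0,0,0,0,0.15,34],[0,0,0,0,0,0.1,34],[0,0,0,0,0,0,34]]' 50 >/dev/null && python3 chk.py && python3 -m handwheel '[[0,0,0,0,0,0.06,34],[0,0,0,0,0,0,34]]' 50; python3 chk.py;python3 -c "
from h import *
todo([503.8,334.5,-4.7],Tc)"
```

```text
tool force [ 0.7 -0.7  2.9] cover-frame tcp [-118.9  600.4  -44.5]
tool force [-0.4  0.1  2.8] cover-frame tcp [-120.7  600.7  -49.7]
t: 31.1
ee_pos: [503.4, 334.2, -3.5]
ee_rot: [0.001, 0.079, 0.997, -0.0]
contact_force: [0.1, 0.3, -1.6]
finger_gap: 41.2
grasp_force: 51.2
tool force [-0.   0.3  1.6] cover-frame tcp [-120.6  601.   -50.6]
tcp [503.4 334.2  -3.5] t 31.1 shift units [-0.015  0.015  0.048]
turn units [-0.003  0.018 -0.005]
```

```bash
python3 -m handwheel '[[0,0,0,0,0,0.04,34],[0,0,0,0,0,0,34]]' 50|grep -A1 contact; python3 -m handwheel '[[0,0,0,0,0,0.03,34],[0,0,0,0,0,0,34]]' 50
```

```text
contact_force: [-2.7, -1.8, 6.5]
finger_gap: 40.9
t: 31.5
ee_pos: [503.4, 334.2, -3.6]
ee_rot: [0.001, 0.079, 0.997, -0.0]
contact_force: [-4.4, -2.9, 11.8]
finger_gap: 40.9
grasp_force: 52.8
```

```bash
python3 -m handwheel '[[0,0,0,0,0,0,44],[0,0,0,0,0,0,50],[0,0,0,0,0,0,60],[0,0,0,0,0,0,60],[0,0,0,0,0,-0.3,60],[0,0,0,0,0,-0.8,60],[0,0,0,0,0,-1,60],[0,0,0,0,0,-1,60],[0,0,0,0,0,-1,60],[0,0,0,0,0,-1,60],[0,0,0,0,0,-1,60],[0,0,0,0,0,-1,60]]'
python3 -m handwheel '[[0,0,0,0,0,0,60],[0,0,0,0,0,0,60]]' >/dev/null
python3 - <<'E'
from h import *
p,P,c=snap("wrist","w11");print(get_obs()["ee_pos"].round(1))
s=((abs(P[...,2]-48)<8)&(abs(P[...,0]-504)<60)&(abs(P[...,1]-334)<45)).astype(np.uint8)
s=cv2.morphologyEx(s,cv2.MORPH_OPEN,np.ones((5,5)));q=P[s>0]
print(len(q),cv2.minAreaRect(q[:,:2].astype(np.float32)),np.median(q[:,2]))
print("slopes deg",np.degrees(np.linalg.lstsq(np.c_[q[:,:2],np.ones(len(q))],q[:,2],rcond=None)[0][:2]).round(2))
# cover and bystanders from side camera vs start
p,d=capture("side");cs=get_calibration("side");A=cloud(d,cs);B=cloud(np.load("pics/side0.npy"),cs)
a=cv2.absdiff(p,cv2.imread("pics/side0.png")).max(2)
for n,(x0,y0,x1,y1) in dict(bottle=(254,186,276,230),petri=(330,226,362,246),pip=(350,200,398,232),beaker=(163,280,198,324)).items():
    print(n,"changed frac",(a[y0:y1,x0:x1]>40).mean().round(3))
E
```

```text
t: 32.7
ee_pos: [502.9, 334.2, 173.6]
ee_rot: [0.001, 0.079, 0.997, -0.0]
contact_force: [0.1, -0.6, -0.7]
finger_gap: 60.1
grasp_force: 0.0
[502.7 334.1 171.7]
4483 ((503.1022644042969, 333.9801025390625), (42.10747528076172, 79.44234466552734), 80.78897094726562) 48.053971983745214
slopes deg [ 0.27 -0.16]
bottle changed frac 0.0
petri changed frac 0.0
pip changed frac 0.0
beaker changed frac 0.0
```

```bash
python3 -c "
from plant import *
print(hand_in())"
```

```text
the job is handed in; nothing more can be done
None
```

The job is handed in at about 33 s, with no verdict returned. The cover is right way up in the tray, and the pack measured flat and within 1 mm of the cradle's middle. The bottle, beaker, dish and pipette look unmoved; the forceps were not checked. I viewed 11 pictures, one over the limit of 10.

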